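Unlock the reagent drawer with its key

TASK

Take the key with the square-cornered head from the key rack, put it gently into the lock on top of the white drawer unit, feeling for the slot until the key is fully home, then turn it clockwise until the hidden bolt lets go and the drawer springs open. Leave the key in the lock, let go of it, and leave everything else on the bench where it is.

Things in the scene. Friction and masses are not known exactly. Their poses are not given: they have to be found in the camera images.
- key: The key, upright in a rack pocket, 50 g. Origin: centre of the bit's underside, its lowest point (6 above the bench in the rack); z up the stem, x along its width, y its thickness. From the bottom: flat steel bit 16 (x) by 8 (y) by 12 high; round stem of 6 diameter from 12 to 42; flat square-cornered black head 30 (x) by 10 (y) from 42 to 72. Same after a half turn about z.
- key_head (a point): Middle of the key's head, 57 above the key's origin. Grip it here from above, across its 10 mm thickness (along the key's y). The key's axes are those of the rack to about 0.1 rad.
- spare: The other key in the rack; it belongs elsewhere. Same height, but a round black head of 30 diameter and a 26 high bit, too long for this lock. Leave it. Frame as key.
- rack: Aluminium key rack fixed to the bench: block 130 (x) by 50 (y) by 34 high, origin at the centre of its underside. Two pockets 18 (x) by 10 (y), 28 deep, at x = -35 and x = +35, one key in each (either may be in either), bits along the rack's x.
- cabinet: White steel drawer unit fixed to the bench, 240 (x, depth) by 280 (y, width) by 110 high; origin at the centre of its underside, front looks to its -x, where the drawer is. The lock is on its top near the front. The lock is rigid: pressing or twisting hard with the key soon wedges it and exceeds the 40 N it may bear in all; a few N are enough.
- lock_mouth (a point): Centre of the key slot's mouth, on the lock's axis, at the cabinet's x = -60, y = 0, 114 above the bench; axes as the cabinet's. The slot, 17.6 by 9.6, is cut in a level steel disc. Its long direction lies anywhere within 0.6 rad either side of the cabinet's x axis: not measured, see or feel it. A bit turned wrongly rests on the disc, its origin level with the mouth.
- lock_rim (a point): Centre of the top rim of the dark steel lead-in around the slot, 8 above the mouth: a cone 28 wide at the rim, narrowing to 18.6 at 2 above the mouth, then straight down to the disc. The bit fits into it at any angle, with 0.4 (x) to 0.7 (y) to spare each way; a bit off centre rests on the cone, higher the further off it is.
- lock_floor (a point): Floor of the lock, 22 below the mouth, where the bit stands when fully home (head's underside then 20 above the mouth). The slotted disc is 6 thick and fixed; the plug below it turns with the key, clockwise seen from above, against some 0.06 to 0.1 N m, after 0.1 to 0.2 rad of play. The key turns only with its origin over 18 below the mouth, and is then trapped.
- bolt_point (a point): Where the hidden bolt holds the drawer, inside the drawer unit, 32 behind the lock's axis, 83 above the bench; it does not move. The bolt lets go at 0.6 to 0.75 rad of turn of the plug, so at 0.7 to 0.95 rad of turn of the key; the plug has a hard stop at 1.2 rad. Turn in small steps and stop when the drawer comes out.
- drawer (a joint): How far the drawer has come out, m: 0 locked (it rattles by under 2 mm), 0.05 fully sprung open. Once the bolt lets go a spring of 1 to 2.5 N pushes the drawer towards the cabinet's -x within a second.
- drawer_pull (a point): Middle of the aluminium finger strip on the drawer's front, 62 above the bench; moves with the drawer.
- jar: White plastic jar, 42 diameter, 65 high, on top of the drawer unit towards its back; origin at the centre of its underside. Leave it.
- tipbox: Box of yellow pipette tips, 120 by 85 by 65 high; origin underside centre. Leave it.
- tuberack: Flat green tube rack, 100 by 200 by 26, tubes to 41 high; origin underside centre. Leave it.
- bottle: Amber bottle, 64 diameter, 140 high; origin underside centre. Leave it.
- cap: Small blue screw cap ring, 32 diameter, 12 high; origin underside centre. Leave it.
- marker: Marker pen 120 by 13 by 13, lying on top of the drawer unit; origin underside centre, x along the pen. Leave it.
Mind the look-alikes: they are no part of the job. What is shaped like the key but orange is not meant.

How it is judged:
On the way, in this order (a step that is already met when the one before it is completed fails the run):
1. the key is lifted clear of the rack (height (world z) of key above 0.05 m), for 0.1 s.
2. the key is fully home in the lock, the drawer still locked (z of key in the frame of lock_mouth below -0.018 m and horizontal distance between key and lock_mouth below 0.004 m and angle between key's own z axis and vertical below 0.15 rad and value of joint drawer below 0.01 m), for 0.1 s.
3. the bolt is released and the drawer springs open with the key in the lock (z of key in the frame of lock_mouth below -0.018 m and horizontal distance between key and lock_mouth below 0.004 m and angle between key's own z axis and vertical below 0.15 rad and value of joint drawer above 0.035 m), for 0.1 s.
At the end, for the whole second after the job is handed in: The drawer stands open by more than 35 mm; the key is in the lock, its origin more than 18 mm below the mouth, within 4 mm of the lock's axis sideways, within 0.15 rad of upright, at rest and released (all of step 3 and linear speed of key below 0.02 m/s); the robot touches nothing.
It fails at once if the key is pressed or twisted on the lock or drawer unit with more than 40 N (contact force between key and cabinet above 40 N).
It fails at once if the robot itself pushes or pulls on the drawer unit with more than 15 N (contact force between the arm and cabinet above 15 N).
It fails at once if the fingers push or pull on the drawer unit with more than 15 N (contact force between the fingers and cabinet above 15 N).
It fails at once if another thing on the bench is moved by more than 30 mm (distance of any of spare, jar, tipbox, tuberack, bottle, cap, marker from where it was at the start of the episode above 0.03 m).
It also fails if it takes over 72 s, if anything falls off the work surface, if the arm or the gripper's body presses on something with over 40 N, if the wrist force passes 120 N, or if a joint passes its speed limit or range.

ROBOT

A 6-joint arm with a two-finger parallel gripper is mounted at the origin on the work surface. World frame = base frame: x ahead of the robot, y to its left, z up, the work surface at z = 0. Lengths are in m, angles in rad, forces in N, time in s.
With the tool pointing down it reaches from about 0.275 to 1 m from the base axis. Payload 8.4 kg.
Tool frame: the origin (TCP) lies midway between the tips of the shut fingers; the grasp point (between the pads) lies 19 mm behind it (arm.pinch_z is the distance from the TCP to the grasp point, in m); z points along the fingers, y is the line along which they close (so a half turn about z gives the same grasp; the last joint's range is limited). The gripper opens to 85 mm and grips with 20 to 120 N. Pads are 22 mm wide; open, the fingers measure 114 mm over their backs; the gripper's body (76 mm by 85 mm) begins 54 mm behind the grasp point. The pads swing forward as they close: fully open they stand 13 mm farther back than shut.
Start: joints at [-0.002, 0.353, 1.633, -0, 1.155, -0.002], TCP at [0.625, -0, 0.231] pointing down, gripper open.
Joint ranges: [-2.63, 2.63], [-0.92, 2.1], [0.06, 2.66], [-1.3, 4.44], [0, 2.69], [-3.02, 3.02]. Speed limits (rad/s): [2.22, 2.22, 2.79, 3.14, 3.14, 3.14].

INTERFACE

Orientations are given as a unit quaternion [x, y, z, w].
In Python, from bench import monitor, vision, workorder, arm gives the robot as it stands. The module is installed in compiled form; this text tells all that it offers.
- The arm moves only by the tool send_rows, never from a script. Its arguments are lists of equal length, an entry for each row: "travel": the shift along the tool's x, y, z in mm, a list of three; "angular": the turn, a rotation vector about the tool's x, y, z in rad, a list of three. A call has 1 to 20 rows; each row is the pose to reach, as a shift and turn from the pose commanded when the call began, along the tool's axes at that moment; what a row does not reach only later rows make up. A row lasts 1/12 s, in which the tool goes at most 41.7 mm and 7.16 degrees, less where a joint would pass 70% of its speed; a pose out of reach is approached as far as the arm can. A call with a gripper value outside its range is refused whole. "gripper" is the closure, from -1 (fully open) to 1 (shut), set as the call begins (left out, the last holds). The fingers move at their own pace and stop on an object; the grip force is fixed at half the most. Time passes only in rows, so rows that repeat a pose let the fingers close. It gives the time, the measured TCP pose, the force, the opening and the grip force at its end, in the units of the state.
- monitor.sense(): the state, without advancing time (a new reading comes with each control period).
- vision.snapshot(name): name is "scene" or "side" or "wrist"; returns the picture (480x640x3 uint8, red, green, blue); there is no depth.
- vision.camera_info(name): a dict with "camera_matrix" (3x3 intrinsics, pixels), "k1" (the pictures are not rectified: a ray, as slopes to the right and down, at radius r is drawn at 1 + k1 r^2 times it, then the intrinsics apply), "world_from_camera" (4x4, takes a point from camera to world coordinates); the wrist camera has in their place "hand_eye" (4x4, takes a point from camera to tool coordinates, whose origin is the TCP and whose axes are the flange's). Camera axes: x right, y up, looking along -z (the intrinsics and any distortion apply to the point x, -y, -z); pixel columns grow to the right and rows downward; lengths in m; the calibration is good to about 2 mm. A picture is of the moment at which its call begins: read the wrist's pose just before it. camera_info takes no time and is no camera call.
- workorder.close_job(): hands the job in; it is judged then, once.
The state is a dict: "t": time; "joint_positions": joint angles; "qvel": joint speeds; "joint_efforts": joint torques, N m; "ee_pos": TCP position; "eef_rot": TCP orientation; "wrist_force": force on the tool from outside, world axes, zero at the start; "ft_torque": the same for the moment, N m; "width": finger opening in m; "finger_force": force on a finger pad.
Only numpy, scipy, OpenCV 4.12 (cv2) and the standard library are available. Lean on these libraries where they do the work, as an engineer would, in place of code of your own. Each camera call takes 0.05 s, during which the arm holds its last target. There are 200 camera calls.

## Working session

There is one attempt and no reset: what is moved stays moved. The work goes in short steps, Python scripts to look and compute and a tool call to move; the robot and the scene stay as the last step left them, time stands still between calls to the robot, and variables do not carry over. Pictures are saved under pics/ and viewed, at most 10 in all, crops included, and the job is handed in when it is done.

Besides the shell and the picture viewer there is one more tool, called after ">>>" as name(argument=value, ...), one argument or row to a line, values as JSON. send_rows: Moves the arm, as the interface text tells. Its arguments: {"type":"object","properties":{"travel":{"type":"array"},"angular":{"type":"array"},"gripper":{"type":"number"}},"required":["travel","angular"]}

```bash
mkdir -p pics; cat > h.py <<'E'
import numpy as np, cv2
from scipy.spatial.transform import Rotation as R
from bench import monitor, vision, workorder, arm
def cam(name, s=None):
    c=vision.camera_info(name)
    K=np.array(c["camera_matrix"]); k1=c["k1"]
    if "hand_eye" in c:
        s=s or monitor.sense(); T=np.eye(4); T[:3,:3]=R.from_quat(s["eef_rot"]).as_matrix(); T[:3,3]=s["ee_pos"]
        T=T@np.array(c["hand_eye"])
    else: T=np.array(c["world_from_camera"])
    return K,k1,T
def ray(C,uv):
    K,k1,T=C
    p=cv2.undistortPoints(np.array([[uv]],float),K,np.array([k1,0,0,0,0.]))[0,0] if k1==0 else None
    if p is None:
        d=np.array([(uv[0]-K[0,2])/K[0,0],(uv[1]-K[1,2])/K[1,1]]); p=d.copy()
        for _ in range(30): p=d/(1+k1*(p@p))
    v=T[:3,:3]@np.array([p[0],-p[1],-1]); return T[:3,3],v/np.linalg.norm(v)
def onz(C,uv,z):
    o,v=ray(C,uv); return o+v*(z-o[2])/v[2]
def proj(C,X):
    K,k1,T=C; q=T[:3,:3].T@(np.array(X)-T[:3,3]); p=np.array([q[0],-q[1]])/-q[2]; p=p*(1+k1*(p@p))
    return np.array([K[0,0]*p[0]+K[0,2],K[1,1]*p[1]+K[1,2]])
def tri(rays):
    A=np.zeros((3,3));b=np.zeros(3)
    for o,v in rays: P=np.eye(3)-np.outer(v,v);A+=P;b+=P@o
    return np.linalg.solve(A,b)
def save(n,im): cv2.imwrite(f"pics/{n}.png",im[...,::-1])
E
python3 - <<'E'
from h import *
np.set_printoptions(precision=4,suppress=True)
s=monitor.sense();print(s)
for n in("scene","side","wrist"):
    C=cam(n,s);print(n,C[0].tolist(),C[1],C[2].round(3).tolist());im=vision.snapshot(n);np.save(n+"0",im);save(n+"0",im)
print(arm.pinch_z)
E
```

```text
{'t': 0.0, 'joint_positions': array([-0.0024,  0.3537,  1.6342,  0.    ,  1.1552, -0.0024]), 'qvel': array([-0.0007, -0.0012,  0.0009,  0.0002,  0.0005, -0.0001]), 'joint_efforts': array([ -0.002 , -60.5236, -34.2063,  -0.0003,   0.0095,   0.    ]), 'ee_pos': array([ 0.6245, -0.    ,  0.2306]), 'eef_rot': array([ 0.7071,  0.7071, -0.0005, -0.0005]), 'wrist_force': array([ 0.1029,  0.6679, -0.0608]), 'ft_torque': array([-0.0303, -0.0052,  0.0271]), 'finger_force': 0.0, 'width': 0.08526221084320294}
scene [[548.7197344698379, 0.0, 311.9148903827581], [0.0, 548.7197344698379, 231.36446152133558], [0.0, 0.0, 1.0]] -0.14286521094577487 [[-0.861, -0.415, 0.295, 0.89], [0.509, -0.704, 0.496, 0.666], [0.002, 0.577, 0.817, 1.108], [0.0, 0.0, 0.0, 1.0]]
side [[581.1184785487111, 0.0, 318.6402945224254], [0.0, 581.1184785487111, 248.30009089540656], [0.0, 0.0, 1.0]] -0.18138517762731804 [[0.996, 0.065, -0.058, 0.472], [-0.087, 0.679, -0.729, -0.836], [-0.008, 0.731, 0.682, 0.897], [0.0, 0.0, 0.0, 1.0]]
wrist [[346.5563701945737, 0.0, 319.8264479646885], [0.0, 346.5563701945737, 241.64045980000319], [0.0, 0.0, 1.0]] 0.016536256288529158 [[1.0, -0.0, 0.003, 0.625], [-0.001, 0.949, 0.316, 0.081], [-0.002, -0.316, 0.949, 0.372], [0.0, 0.0, 0.0, 1.0]]
0.0187
```

View pics/scene0.png

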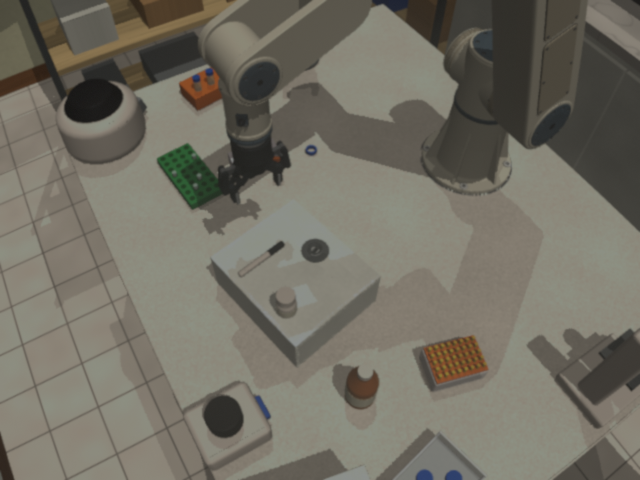

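View pics/side0.png

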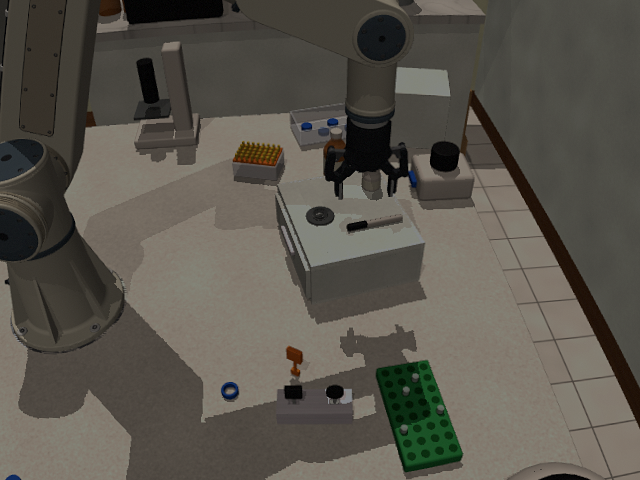

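Side view: the rack is at about (315,403), with the square head at (293,392), the round head at (335,392) and the orange decoy at (295,360). The lock is at (320,215). In the scene view the lock is at (316,250), and the arm hides the rack.

```bash
python3 - <<'E'
from h import *
np.set_printoptions(precision=4,suppress=True)
S=cam("side");C=cam("scene")
a=np.load("side0.npy");b=np.load("scene0.npy")
big=lambda im,x,y,w,h,k:cv2.resize(im[y:y+h,x:x+w],(w*k,h*k),interpolation=cv2.INTER_CUBIC)
c1=big(a,265,335,100,100,4);c2=big(a,265,170,100,75,4);c3=big(b,266,205,100,75,4)
out=np.zeros((600,800,3),np.uint8);out[:300,:400]=c2;out[:300,400:]=c3;out[300:600,:400]=c1[100:400];out=np.clip(out.astype(int)*1.6,0,255).astype(np.uint8)
save("c1",out)
print("lock side",onz(S,(320,215),.122),"scene",onz(C,(316,250),.122))
print("sq head",onz(S,(293,392),.07),"round",onz(S,(335,392),.07))
E
```

```text
lock side [0.5493 0.0944 0.122 ] scene [0.552  0.1144 0.122 ]
sq head [ 0.4692 -0.2969  0.07  ] round [ 0.5389 -0.3033  0.07  ]
```

View pics/c1.png

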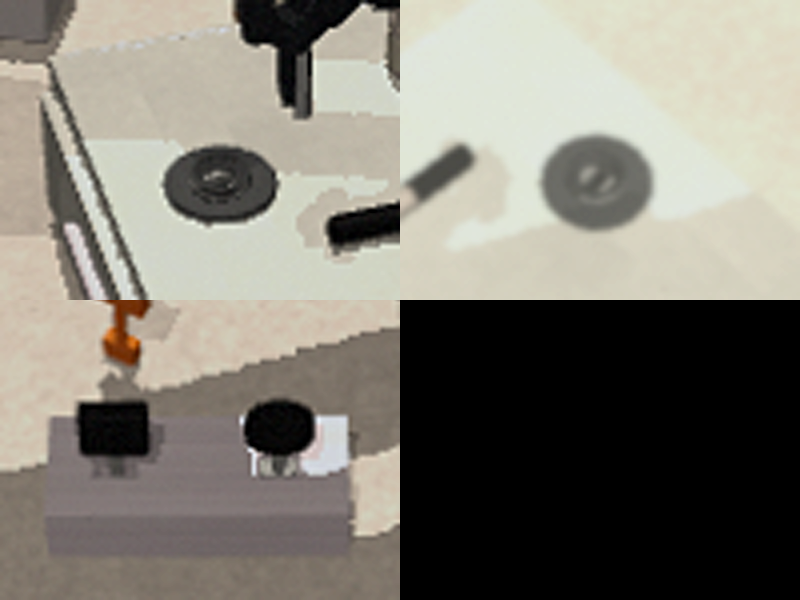

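```bash
python3 - <<'E'
from h import *
np.set_printoptions(precision=4,suppress=True)
S=cam("side");C=cam("scene");W=cam("wrist")
X=tri([ray(S,(320,216)),ray(C,(315,250.5))]);print("lock",X,proj(S,X),proj(C,X),proj(W,X))
print("jar",onz(C,(287,292),.17), onz(S,(372,180),.17))
a=np.load("side0.npy")
print([onz(S,p,.034) for p in((277,389),(352,389),(277,414))])
E
```

```text
lock [0.5502 0.107  0.1088] [319.9266 215.9818] [314.9307 250.5249] [212.39    85.7577]
jar [0.6671 0.1964 0.17  ] [0.6638 0.1415 0.17  ]
[array([ 0.4415, -0.2649,  0.034 ]), array([ 0.572 , -0.2768,  0.034 ]), array([ 0.4395, -0.3152,  0.034 ])]
```

>>> send_rows(
  travel=[
    [105,-60,30],
    [105,-60,30],
    [105,-60,30],
    [105,-60,30],
    [105,-60,30],
    [105,-60,30],
    [105,-60,30],
    [105,-60,30],
    [105,-60,30],
    [105,-60,30],
    [105,-60,30],
    [105,-60,30],
    [105,-60,30],
    [105,-60,30],
    [105,-60,30],
    [105,-60,30],
    [105,-60,30],
  ],
  angular=[
    [0,0,-1.57],
    [0,0,-1.57],
    [0,0,-1.57],
    [0,0,-1.57],
    [0,0,-1.57],
    [0,0,-1.57],
    [0,0,-1.57],
    [0,0,-1.57],
    [0,0,-1.57],
    [0,0,-1.57],
    [0,0,-1.57],
    [0,0,-1.57],
    [0,0,-1.57],
    [0,0,-1.57],
    [0,0,-1.57],
    [0,0,-1.57],
    [0,0,-1.57],
  ],
)

```text
t: 1.57
ee_pos: [0.565, 0.105, 0.2012]
eef_rot: [0.001, 1.0, 0.0, -0.0]
wrist_force: [-0.4, -0.1, 1.0]
width: 0.0858
finger_force: 0.0
```

```bash
python3 - <<'E'
from h import *
np.set_printoptions(precision=4,suppress=True)
s=monitor.sense();print(s["ee_pos"],s["joint_positions"],R.from_quat(s["eef_rot"]).as_matrix(),s["t"])
im=vision.snapshot("wrist");np.save("w1",im);C=cam("wrist",s)
np.save("w1C",np.array([0]));uv=proj(C,(.552,.105,.114));print(uv)
import pickle;pickle.dump(s,open("w1.pkl","wb"))
u,v=uv.astype(int);c=im[v-50:v+50,u-50:u+50];c=cv2.resize(c,(400,400),interpolation=cv2.INTER_CUBIC)
out=np.zeros((400,800,3),np.uint8);out[:,:400]=c;out[:300,400:]=cv2.resize(im,(400,300))
save("w1",np.clip(out*1.4,0,255).astype(np.uint8));print(u-50,v-50)
E
```

```text
[0.565  0.105  0.2012] [ 0.1811  0.3064  1.7728  0.      1.0625 -1.3871] [[-1.      0.0026 -0.0001]
 [ 0.0026  1.      0.    ]
 [ 0.0001  0.     -1.    ]] 1.5667
[320.5514 230.7954]
270 180
```

View pics/w1.png

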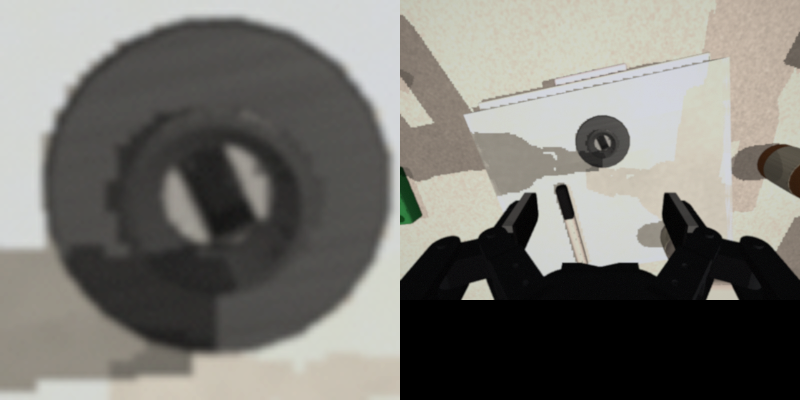

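The wrist view shows the lock: the slot's bright disc segments are centred near crop (217,193), i.e. full-image pixel (324,228). The slot's long direction runs down and to the right in the image. Next I measure it precisely.

```bash
python3 - <<'E'
from h import *
import pickle
np.set_printoptions(precision=4,suppress=True)
im=np.load("w1.npy");s=pickle.load(open("w1.pkl","rb"));C=cam("wrist",s)
g=cv2.cvtColor(im,cv2.COLOR_RGB2GRAY)
sub=g[210:246,305:345];print(sub[::3,::3])
m=(sub>np.percentile(sub,0)+0)*0
m=(sub>75).astype(np.uint8)
n,l,st,ce=cv2.connectedComponentsWithStats(m)
P=[]
for i in range(1,n):
    if st[i,4]<15: continue
    ys,xs=np.nonzero(l==i);pts=np.array([onz(C,(x+305,y+210),.114)[:2] for x,y in zip(xs,ys)])
    d=pts-pts.mean(0);w,V=np.linalg.eigh(d.T@d/len(d));v=V[:,1];print(st[i],pts.mean(0),np.sqrt(w)*1e3,np.arctan2(v[1],v[0]));P.append(pts)
A=np.vstack(P);(cx,cy),r=cv2.minEnclosingCircle((A*1e3).astype(np.float32));print("disc",cx,cy,r)
# flange
X=[onz(C,(270+u/4,180+v/4),.110)[:2] for u,v in((45,185),(390,185),(217,18),(217,352))];print("flange pts",np.array(X))
f=[onz(C,(u/400*640-0, v/300*480),.11)[:2] for u,v in((65,113),(330,58))];f=np.array(f);e=f[1]-f[0];print("cab yaw",np.arctan2(-e[0],e[1]))
# rack from side: head masks
S=cam("side");a=np.load("side0.npy").astype(int);mk=((a.max(2)<40)).astype(np.uint8);mk[:380]=0;mk[400:]=0;mk[:,:270]=0;mk[:,360:]=0
n,l,st,ce=cv2.connectedComponentsWithStats(mk)
for i in range(1,n):
    if st[i,4]>20: print(st[i],ce[i],onz(S,ce[i],.063),onz(S,(ce[i][0],st[i,1]),.078))
E
```

```text
[[ 54  41  39  49  51  49  48  49  51  56  60  56  56  57]
 [ 36  39  48  46  39  36  34  33  34  40  51  55  49  57]
 [ 36  45  41  38  37  34  32  55  57  34  31  45  51  50]
 [ 42  42  40  39  31  26  25  48 107  89  35  27  44  50]
 [ 44  42  50  55  31  24  25  32  88 104  59  32  30  49]
 [ 42  42  79  99  32  25  25  30  55 107 103  39  28  42]
 [ 44  44  87 110  62  24  25  26  33  98 104  46  32  36]
 [ 45  45  81 110  93  29  23  24  22  56 103  40  32  36]
 [ 45  45  62 107 108  59  16  17  19  25  70  36  34  37]
 [ 46  46  46  71 111  91  23  21  35  39  36  37  29  41]
 [ 42  46  47  44  53  76  37  40  49  39  39  35  36  46]
 [ 36  35  31  28  27  41  39  40  41  41  38  33  41  52]]
[22  7 10 17 85] [0.5477 0.1131] [1.0101 3.4063] -2.709598477258909
[  6  13  11  18 102] [0.5527 0.1013] [1.2242 3.4454] -2.7155164736720825
disc 550.50341796875 107.13390350341797 9.042572975158691
flange pts [[0.5498 0.0777]
 [0.55   0.1377]
 [0.5209 0.1076]
 [0.5813 0.1076]]
cab yaw 0.19252854818515408
[284 385  19  15 236] [293.2754 391.928 ] [ 0.4696 -0.2923  0.063 ] [ 0.4705 -0.2884  0.078 ]
[326 385  17  14 199] [334.3116 391.5327] [ 0.5384 -0.2977  0.063 ] [ 0.5385 -0.2946  0.078 ]
```

>>> send_rows(
  travel=[
    [65,-395,0],
    [65,-395,0],
    [65,-395,0],
    [65,-395,0],
    [65,-395,0],
    [65,-395,0],
    [65,-395,0],
    [65,-395,0],
    [65,-395,0],
    [65,-395,0],
    [65,-395,0],
    [65,-395,0],
    [65,-395,0],
    [65,-395,0],
    [65,-395,0],
    [65,-395,0],
    [65,-395,0],
  ],
  angular=[
    [0,0,0.085],
    [0,0,0.085],
    [0,0,0.085],
    [0,0,0.085],
    [0,0,0.085],
    [0,0,0.085],
    [0,0,0.085],
    [0,0,0.085],
    [0,0,0.085],
    [0,0,0.085],
    [0,0,0.085],
    [0,0,0.085],
    [0,0,0.085],
    [0,0,0.085],
    [0,0,0.085],
    [0,0,0.085],
    [0,0,0.085],
  ],
  gripper=0.1,
)

```text
t: 3.03
ee_pos: [0.5, -0.2892, 0.2014]
eef_rot: [0.042, 0.999, -0.0, 0.0]
wrist_force: [-0.1, -0.3, 0.9]
width: 0.0387
finger_force: 0.0
```

```bash
python3 - <<'E'
from h import *
import pickle
np.set_printoptions(precision=4,suppress=True)
s=monitor.sense();print(s["ee_pos"],s["joint_positions"],s["width"],s["t"])
im=vision.snapshot("wrist");np.save("w2",im);C=cam("wrist",s);pickle.dump(s,open("w2.pkl","wb"))
u,v=proj(C,(.47,-.291,.078)).astype(int);print(u,v)
x0,y0=max(u-50,0),max(v-50,0);c=cv2.resize(im[y0:y0+100,x0:x0+100],(400,400),interpolation=cv2.INTER_CUBIC)
out=np.zeros((400,800,3),np.uint8);out[:,:400]=c;out[:300,400:]=cv2.resize(im,(400,300))
save("w2",np.clip(out*1.4,0,255).astype(np.uint8));print(x0,y0)
S=cam("side");print("orange",onz(S,(296,373),0.006))
E
```

```text
[ 0.5    -0.2892  0.2014] [-0.527   0.3106  1.7665  0.      1.0645 -2.0132] 0.038727433304989484 3.0333
314 196
264 146
orange [ 0.4769 -0.2144  0.006 ]
```

View pics/w2.png

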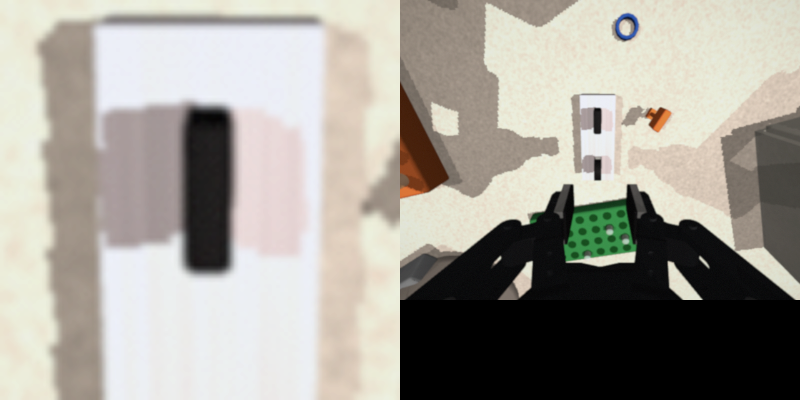

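The wrist view shows the square key's head from above at crop (208,189), which is full-image (316,193), nearly aligned with the tool. The spare key is below it in the picture, and the orange decoy sits to the right, clear of both.

```bash
python3 - <<'E'
from h import *
import pickle
np.set_printoptions(precision=4,suppress=True)
im=np.load("w2.npy");s=pickle.load(open("w2.pkl","rb"));C=cam("wrist",s)
m=(im.max(2)<60).astype(np.uint8);m[:165]=0;m[222:]=0;m[:,:290]=0;m[:,340:]=0
c=max(cv2.findContours(m,0,1)[0],key=cv2.contourArea)
w=np.array([onz(C,p,.078)[:2] for p in c[:,0]])
r=cv2.minAreaRect((w*1e3).astype(np.float32));print(r,cv2.boxPoints(r))
ys,xs=np.nonzero(m);p=np.array([onz(C,q,.078)[:2] for q in zip(xs,ys)]);d=p-p.mean(0);ww,V=np.linalg.eigh(d.T@d);print(p.mean(0),np.arctan(V[1,1]/V[0,1]))
M=R.from_quat(s["eef_rot"]).as_matrix();ax=lambda v:np.arctan2(v[1],v[0])
print("tool x yaw",ax(-M[:,0]))
t=np.array([r[0][0]/1e3,r[0][1]/1e3,.063]);print(M.T@(t-s["ee_pos"])*1e3)
E
```

```text
((467.64434814453125, -290.3235168457031), (8.452399253845215, 30.945764541625977), 84.59619140625) [[ 451.8422 -293.0738]
 [ 482.6505 -295.9881]
 [ 483.4465 -287.5732]
 [ 452.6382 -284.6589]]
[ 0.467  -0.2904] -0.09559528165271988
tool x yaw -0.08466187381716372
[ 32.1273  -3.8618 138.37  ]
```

>>> send_rows(
  travel=[
    [16,-2,30],
    [31.5,-4,60],
    [31.5,-4,85],
    [31.5,-4,110],
    [31.5,-4,130],
    [31.5,-4,145],
    [31.5,-4,155],
    [31.5,-4,157],
    [31.5,-4,157],
    [31.5,-4,157],
  ],
  angular=[
    [0,0,0.01],
    [0,0,0.01],
    [0,0,0.01],
    [0,0,0.01],
    [0,0,0.01],
    [0,0,0.01],
    [0,0,0.01],
    [0,0,0.01],
    [0,0,0.01],
    [0,0,0.01],
  ],
)

```text
t: 3.92
ee_pos: [0.4686, -0.2915, 0.045]
eef_rot: [0.048, 0.999, -0.0, 0.0]
wrist_force: [-0.0, 0.2, -0.5]
width: 0.0382
finger_force: 0.0
```

>>> send_rows(
  travel=[
    [0,0,0],
    [0,0,0],
    [0,0,0],
    [0,0,0],
    [0,0,0],
    [0,0,0],
    [0,0,0],
    [0,0,0],
    [0,0,0],
    [0,0,0],
  ],
  angular=[
    [0,0,0],
    [0,0,0],
    [0,0,0],
    [0,0,0],
    [0,0,0],
    [0,0,0],
    [0,0,0],
    [0,0,0],
    [0,0,0],
    [0,0,0],
  ],
  gripper=1,
)

```text
t: 4.75
ee_pos: [0.4685, -0.2913, 0.0452]
eef_rot: [0.048, 0.999, -0.0, 0.001]
wrist_force: [-0.3, 2.3, 6.1]
width: 0.0088
finger_force: 58.6
```

>>> send_rows(
  travel=[
    [0,0,-5],
    [0,0,-15],
    [0,0,-30],
    [0,0,-55],
    [0,0,-85],
    [0,0,-115],
    [0,0,-140],
    [0,0,-155],
    [0,0,-160],
    [0,0,-160],
  ],
  angular=[
    [0,0,0],
    [0,0,0],
    [0,0,0],
    [0,0,0],
    [0,0,0],
    [0,0,0],
    [0,0,0],
    [0,0,0],
    [0,0,0],
    [0,0,0],
  ],
)

```text
t: 5.58
ee_pos: [0.4685, -0.2917, 0.2061]
eef_rot: [0.048, 0.999, -0.001, 0.001]
wrist_force: [0.2, 0.1, -1.0]
width: 0.0092
finger_force: 58.5
```

```bash
python3 - <<'E'
from h import *
np.set_printoptions(precision=4,suppress=True)
s=monitor.sense();print({k:s[k] for k in("t","ee_pos","wrist_force","ft_torque","width","joint_positions")})
S=cam("side");im=vision.snapshot("side");np.save("s2",im)
p=s["ee_pos"]-[0,0,.039];u,v=proj(S,p);print(u,v)
x0,y0=int(u)-50,int(v)-80;c=cv2.resize(im[y0:y0+100,x0:x0+100],(600,600),interpolation=cv2.INTER_CUBIC);save("s2",np.clip(c*1.4,0,255).astype(np.uint8));print(x0,y0)
M=R.from_quat(s["eef_rot"]).as_matrix()
print("to lock (tool mm)",M.T@(np.array([.5503,.107,.2])-s["ee_pos"])*1e3, "yaw",np.arctan2(-M[1,0],-M[0,0]))
E
```

```text
{'t': 5.5833, 'ee_pos': array([ 0.4685, -0.2917,  0.2061]), 'wrist_force': array([ 0.2112,  0.0562, -0.9904]), 'ft_torque': array([ 0.0452, -0.0308,  0.0317]), 'width': 0.00920794269422163, 'joint_positions': array([-0.5595,  0.265 ,  1.8184, -0.0002,  1.055 , -2.0344])}
289.86515500184885 354.7253005365777
239 274
to lock (tool mm) [-43.2226 404.7303   5.6356] yaw -0.09586209687522362
```

View pics/s2.png

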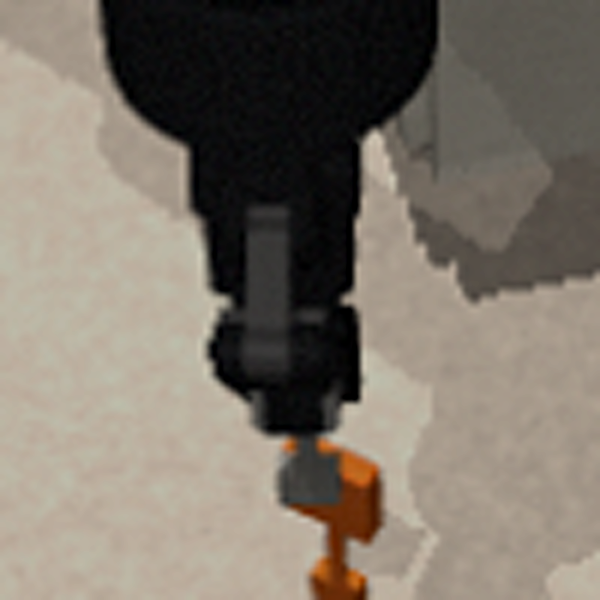

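The key is held upright, with the bit at full-image (290.7,358), which agrees with the expected position. Next I carry it over the lock at the slot's angle.

>>> send_rows(
  travel=[
    [-43,405,5],
    [-43,405,5],
    [-43,405,5],
    [-43,405,5],
    [-43,405,5],
    [-43,405,5],
    [-43,405,5],
    [-43,405,5],
    [-43,405,5],
    [-43,405,5],
    [-43,405,5],
    [-43,405,5],
    [-43,405,5],
    [-43,405,20],
    [-43,405,30],
    [-43,405,32],
    [-43,405,32],
    [-43,405,32],
    [-43,405,32],
  ],
  angular=[
    [0,0,-0.05],
    [0,0,-0.1],
    [0,0,-0.15],
    [0,0,-0.2],
    [0,0,-0.25],
    [0,0,-0.3],
    [0,0,-0.35],
    [0,0,-0.4],
    [0,0,-0.45],
    [0,0,-0.5],
    [0,0,-0.526],
    [0,0,-0.526],
    [0,0,-0.526],
    [0,0,-0.526],
    [0,0,-0.526],
    [0,0,-0.526],
    [0,0,-0.526],
    [0,0,-0.526],
    [0,0,-0.526],
  ],
)

```text
t: 7.22
ee_pos: [0.5498, 0.1075, 0.1727]
eef_rot: [-0.213, 0.977, -0.0, 0.0]
wrist_force: [-0.8, 1.0, -1.1]
width: 0.0094
finger_force: 58.8
```

```bash
python3 - <<'E'
from h import *
np.set_printoptions(precision=4,suppress=True)
s=monitor.sense();print({k:s[k] for k in("t","ee_pos","wrist_force","ft_torque","width","joint_positions")})
M=R.from_quat(s["eef_rot"]).as_matrix();print(M)
print("to lock",M.T@(np.array([.5503,.107,.114+.039])-s["ee_pos"])*1e3,"yaw",np.arctan2(-M[1,0],-M[0,0]))
o=[]
p=s["ee_pos"]-[0,0,.030]
for n in("side","scene"):
    C=cam(n);im=vision.snapshot(n);np.save(n+"3",im);u,v=proj(C,p);x0,y0=int(u)-33,int(v)-40;print(n,x0,y0,u,v,"lockmouth",proj(C,(.5503,.107,.114)),"bit0",proj(C,s["ee_pos"]-[0,0,.039]))
    o.append(cv2.resize(im[y0:y0+66,x0:x0+66],(396,396),interpolation=cv2.INTER_CUBIC))
save("sc3",np.clip(np.hstack(o)*1.5,0,255).astype(np.uint8))
E
```

```text
{'t': 7.2167, 'ee_pos': array([0.5498, 0.1075, 0.1727]), 'wrist_force': array([-0.8246,  1.0402, -1.1211]), 'ft_torque': array([0.0004, 0.0212, 0.0326]), 'width': 0.009396853692310105, 'joint_positions': array([ 0.1904,  0.3174,  1.8294, -0.    ,  0.9942, -1.8098])}
[[-0.9092 -0.4164  0.0006]
 [-0.4164  0.9092  0.0001]
 [-0.0005 -0.0002 -1.    ]]
to lock [-0.2582 -0.63   19.7141] yaw 0.4294293343764048
side 286 163 319.60545929639744 203.32194581977768 lockmouth [319.955  214.0892] bit0 [319.6341 206.6931]
scene 282 201 315.3075562032688 241.85387200350345 lockmouth [314.9088 249.2317] bit0 [315.2797 244.2156]
```

View pics/sc3.png

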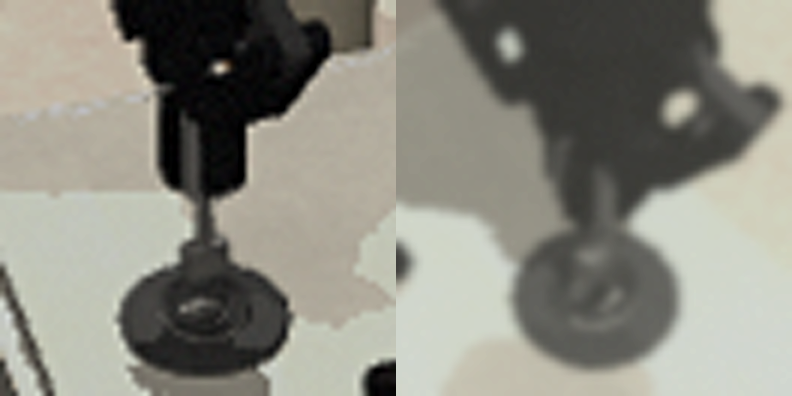

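Both views show the bit just above the lock ring and centred on it, at about crop (204,250) in the side half and (595,255) in the scene half. I'll descend gently.

>>> send_rows(
  travel=[
    [0,-0.5,3],
    [0,-0.5,6],
    [0,-0.5,9],
    [0,-0.5,11],
    [0,-0.5,13],
    [0,-0.5,14],
    [0,-0.5,15],
    [0,-0.5,15],
  ],
  angular=[
    [0,0,0],
    [0,0,0],
    [0,0,0],
    [0,0,0],
    [0,0,0],
    [0,0,0],
    [0,0,0],
    [0,0,0],
  ],
)

```text
t: 7.98
ee_pos: [0.5496, 0.1073, 0.157]
eef_rot: [-0.213, 0.977, 0.0, -0.0]
wrist_force: [-1.0, 0.2, 0.0]
width: 0.0091
finger_force: 58.8
```

>>> send_rows(
  travel=[
    [0,0,0.5],
    [0,0,1],
    [0,0,1.5],
    [0,0,2],
    [0,0,2],
  ],
  angular=[
    [0,0,0],
    [0,0,0],
    [0,0,0],
    [0,0,0],
    [0,0,0],
  ],
)

```text
t: 8.4
ee_pos: [0.5497, 0.1074, 0.1552]
eef_rot: [-0.213, 0.977, 0.0, -0.0]
wrist_force: [-0.8, -0.4, -0.7]
width: 0.0091
finger_force: 58.8
```

>>> send_rows(
  travel=[
    [0,0,0.4],
    [0,0,0.8],
    [0,0,1],
    [0,0,1],
  ],
  angular=[
    [0,0,0],
    [0,0,0],
    [0,0,0],
    [0,0,0],
  ],
)

```text
t: 8.73
ee_pos: [0.5497, 0.1073, 0.1542]
eef_rot: [-0.213, 0.977, 0.0, -0.0]
wrist_force: [-0.7, 0.1, -0.3]
width: 0.0091
finger_force: 58.8
```

>>> send_rows(
  travel=[
    [0,0,0.4],
    [0,0,0.8],
    [0,0,1],
    [0,0,1],
  ],
  angular=[
    [0,0,0],
    [0,0,0],
    [0,0,0],
    [0,0,0],
  ],
)

```text
t: 9.07
ee_pos: [0.5497, 0.1073, 0.1532]
eef_rot: [-0.213, 0.977, 0.0, -0.0]
wrist_force: [0.7, 1.3, 0.4]
width: 0.0093
finger_force: 58.8
```

>>> send_rows(
  travel=[
    [0,0,0.4],
    [0,0,0.8],
    [0,0,1],
    [0,0,1],
  ],
  angular=[
    [0,0,0],
    [0,0,0],
    [0,0,0],
    [0,0,0],
  ],
)

```text
t: 9.4
ee_pos: [0.5497, 0.1073, 0.1522]
eef_rot: [-0.213, 0.977, 0.0, -0.0]
wrist_force: [-0.1, -0.7, 0.2]
width: 0.0091
finger_force: 58.8
```

>>> send_rows(
  travel=[
    [0,0,0.4],
    [0,0,0.8],
    [0,0,1],
    [0,0,1],
  ],
  angular=[
    [0,0,0],
    [0,0,0],
    [0,0,0],
    [0,0,0],
  ],
)

```text
t: 9.73
ee_pos: [0.5497, 0.1073, 0.1512]
eef_rot: [-0.213, 0.977, -0.0, -0.0]
wrist_force: [0.1, 0.7, -0.1]
width: 0.0092
finger_force: 58.8
```

>>> send_rows(
  travel=[
    [0,0,0.4],
    [0,0,0.8],
    [0,0,1.2],
    [0,0,1.5],
    [0,0,1.5],
  ],
  angular=[
    [0,0,0],
    [0,0,0],
    [0,0,0],
    [0,0,0],
    [0,0,0],
  ],
)

```text
t: 10.15
ee_pos: [0.5496, 0.1073, 0.1497]
eef_rot: [-0.213, 0.977, 0.0, -0.0]
wrist_force: [-0.1, 1.0, 0.2]
width: 0.0092
finger_force: 58.8
```

>>> send_rows(
  travel=[
    [0,0,0.4],
    [0,0,0.8],
    [0,0,1.2],
    [0,0,1.5],
    [0,0,1.5],
  ],
  angular=[
    [0,0,0],
    [0,0,0],
    [0,0,0],
    [0,0,0],
    [0,0,0],
  ],
)

```text
t: 10.57
ee_pos: [0.5497, 0.1074, 0.1482]
eef_rot: [-0.213, 0.977, 0.0, -0.0]
wrist_force: [-0.0, -0.2, -0.5]
width: 0.0095
finger_force: 58.8
```

>>> send_rows(
  travel=[
    [0,0,0.4],
    [0,0,0.8],
    [0,0,1.2],
    [0,0,1.5],
    [0,0,1.5],
  ],
  angular=[
    [0,0,0],
    [0,0,0],
    [0,0,0],
    [0,0,0],
    [0,0,0],
  ],
)

```text
t: 10.98
ee_pos: [0.5497, 0.1073, 0.1467]
eef_rot: [-0.213, 0.977, 0.0, -0.0]
wrist_force: [-0.1, -0.4, -0.5]
width: 0.0091
finger_force: 58.8
```

The bit is in the slot with no contact force.

>>> send_rows(
  travel=[
    [0,0,0.5],
    [0,0,1],
    [0,0,1.5],
    [0,0,2],
    [0,0,2.5],
    [0,0,3],
    [0,0,3],
  ],
  angular=[
    [0,0,0],
    [0,0,0],
    [0,0,0],
    [0,0,0],
    [0,0,0],
    [0,0,0],
    [0,0,0],
  ],
)

```text
t: 11.57
ee_pos: [0.5497, 0.1073, 0.1437]
eef_rot: [-0.213, 0.977, 0.0, -0.0]
wrist_force: [0.5, -0.0, 0.2]
width: 0.009
finger_force: 58.8
```

>>> send_rows(
  travel=[
    [0,0,0.5],
    [0,0,1],
    [0,0,1.5],
    [0,0,2],
    [0,0,2.5],
    [0,0,3],
    [0,0,3],
  ],
  angular=[
    [0,0,0],
    [0,0,0],
    [0,0,0],
    [0,0,0],
    [0,0,0],
    [0,0,0],
    [0,0,0],
  ],
)

```text
t: 12.15
ee_pos: [0.5497, 0.1073, 0.1407]
eef_rot: [-0.213, 0.977, 0.0, -0.0]
wrist_force: [0.2, -0.1, 0.3]
width: 0.009
finger_force: 58.8
```

>>> send_rows(
  travel=[
    [0,0,0.5],
    [0,0,1],
    [0,0,1.5],
    [0,0,2],
    [0,0,2.5],
    [0,0,3],
    [0,0,3],
  ],
  angular=[
    [0,0,0],
    [0,0,0],
    [0,0,0],
    [0,0,0],
    [0,0,0],
    [0,0,0],
    [0,0,0],
  ],
)

```text
t: 12.73
ee_pos: [0.5497, 0.1073, 0.1377]
eef_rot: [-0.213, 0.977, -0.0, -0.0]
wrist_force: [0.2, 0.7, 0.2]
width: 0.009
finger_force: 58.8
```

>>> send_rows(
  travel=[
    [0,0,0.5],
    [0,0,1],
    [0,0,1.5],
    [0,0,2],
    [0,0,2.5],
    [0,0,3],
    [0,0,3],
  ],
  angular=[
    [0,0,0],
    [0,0,0],
    [0,0,0],
    [0,0,0],
    [0,0,0],
    [0,0,0],
    [0,0,0],
  ],
)

```text
t: 13.32
ee_pos: [0.5496, 0.1073, 0.1347]
eef_rot: [-0.213, 0.977, 0.0, -0.0]
wrist_force: [-0.1, 0.3, -0.1]
width: 0.0089
finger_force: 58.8
```

>>> send_rows(
  travel=[
    [0,0,0.5],
    [0,0,1],
    [0,0,1.5],
    [0,0,1.5],
  ],
  angular=[
    [0,0,0],
    [0,0,0],
    [0,0,0],
    [0,0,0],
  ],
)

```text
t: 13.65
ee_pos: [0.5496, 0.1073, 0.1332]
eef_rot: [-0.213, 0.977, 0.0, -0.0]
wrist_force: [-0.2, 0.7, 0.1]
width: 0.0092
finger_force: 58.8
```

>>> send_rows(
  travel=[
    [0,0,0.5],
    [0,0,1],
    [0,0,1],
    [0,0,1],
  ],
  angular=[
    [0,0,0],
    [0,0,0],
    [0,0,0],
    [0,0,0],
  ],
)

```text
t: 13.98
ee_pos: [0.5497, 0.1073, 0.1322]
eef_rot: [-0.213, 0.977, -0.0, -0.0]
wrist_force: [-0.0, 0.0, -0.1]
width: 0.009
finger_force: 58.8
```

>>> send_rows(
  travel=[
    [0,0,0.3],
    [0,0,0.5],
    [0,0,0.5],
  ],
  angular=[
    [0,0,0],
    [0,0,0],
    [0,0,0],
  ],
)

```text
t: 14.23
ee_pos: [0.5497, 0.1074, 0.1317]
eef_rot: [-0.213, 0.977, 0.0, -0.0]
wrist_force: [-0.1, 0.2, -0.3]
width: 0.0093
finger_force: 58.8
```

>>> send_rows(
  travel=[
    [0,0,0.3],
    [0,0,0.5],
    [0,0,0.5],
  ],
  angular=[
    [0,0,0],
    [0,0,0],
    [0,0,0],
  ],
)

```text
t: 14.48
ee_pos: [0.5497, 0.1073, 0.1313]
eef_rot: [-0.213, 0.977, 0.0, 0.0]
wrist_force: [-1.1, -0.6, -0.8]
width: 0.0093
finger_force: 58.8
```

>>> send_rows(
  travel=[
    [0,0,0.3],
    [0,0,0.5],
    [0,0,0.5],
  ],
  angular=[
    [0,0,0],
    [0,0,0],
    [0,0,0],
  ],
)

```text
t: 14.73
ee_pos: [0.5498, 0.1074, 0.1312]
eef_rot: [-0.213, 0.977, -0.0, 0.0]
wrist_force: [-1.2, 0.3, 4.4]
width: 0.009
finger_force: 59.5
```

Floor felt at the expected depth. I back off slightly and start turning.

>>> send_rows(
  travel=[
    [0,0,-0.4],
    [0,0,-0.4],
    [0,0,-0.4],
    [0,0,-0.4],
    [0,0,-0.4],
    [0,0,-0.4],
    [0,0,-0.4],
  ],
  angular=[
    [0,0,0],
    [0,0,0.03],
    [0,0,0.06],
    [0,0,0.09],
    [0,0,0.12],
    [0,0,0.15],
    [0,0,0.15],
  ],
)

```text
t: 15.32
ee_pos: [0.5499, 0.1074, 0.1312]
eef_rot: [-0.139, 0.99, -0.0, 0.0]
wrist_force: [-0.3, 0.9, 0.6]
width: 0.0091
finger_force: 59.0
```

```bash
cat > st.py <<'E'
from h import *
np.set_printoptions(precision=4,suppress=True)
s=monitor.sense();M=R.from_quat(s["eef_rot"]).as_matrix()
print(s["ee_pos"],"F",s["wrist_force"],"T",s["ft_torque"],"yaw",np.arctan2(-M[1,0],-M[0,0]))
E
python3 st.py
```

```text
[0.5499 0.1074 0.1312] F [-0.295   0.8623  0.6424] T [ 0.0172 -0.0703  0.0797] yaw 0.27893769977410415
```

>>> send_rows(
  travel=[
    [0,0,0],
    [0,0,0],
    [0,0,0],
    [0,0,0],
    [0,0,0],
  ],
  angular=[
    [0,0,0.03],
    [0,0,0.06],
    [0,0,0.09],
    [0,0,0.1],
    [0,0,0.1],
  ],
)

```text
t: 15.73
ee_pos: [0.5499, 0.1074, 0.1312]
eef_rot: [-0.09, 0.996, 0.0, 0.0]
wrist_force: [1.1, 1.0, 0.8]
width: 0.0092
finger_force: 59.0
```

```bash
python3 st.py
```

```text
[0.5499 0.1074 0.1312] F [1.1264 0.974  0.8482] T [ 0.1959 -0.109   0.0601] yaw 0.18096009004439337
```

>>> send_rows(
  travel=[
    [0,0,0],
    [0,0,0],
    [0,0,0],
    [0,0,0],
    [0,0,0],
    [0,0,0],
    [0,0,0],
    [0,0,0],
  ],
  angular=[
    [0,0,0.03],
    [0,0,0.06],
    [0,0,0.09],
    [0,0,0.12],
    [0,0,0.15],
    [0,0,0.18],
    [0,0,0.2],
    [0,0,0.2],
  ],
)

```text
t: 16.4
ee_pos: [0.5498, 0.1075, 0.1312]
eef_rot: [0.01, 1.0, 0.0, 0.0]
wrist_force: [-0.3, 2.8, 1.3]
width: 0.009
finger_force: 58.9
```

>>> send_rows(
  travel=[
    [0,0,0],
    [0,0,0],
    [0,0,0],
    [0,0,0],
    [0,0,0],
    [0,0,0],
    [0,0,0],
    [0,0,0],
  ],
  angular=[
    [0,0,0.03],
    [0,0,0.06],
    [0,0,0.09],
    [0,0,0.12],
    [0,0,0.15],
    [0,0,0.18],
    [0,0,0.2],
    [0,0,0.2],
  ],
)

```text
t: 17.07
ee_pos: [0.5498, 0.1076, 0.1312]
eef_rot: [0.11, 0.994, 0.0, 0.0]
wrist_force: [0.6, 3.0, 0.4]
width: 0.0095
finger_force: 58.9
```

```bash
cat >> st.py <<'E'
# drawer: change in the side view near the front against the reference
im=vision.snapshot("side");ref=np.load("side3.npy")
d=np.abs(im.astype(int)-ref).max(2)[195:320,250:330]>35
print("t",s["t"],"changed px at front",d.sum())
np.save("s_now",im)
E
python3 st.py
```

```text
[0.5498 0.1076 0.1312] F [0.5861 3.0235 0.4047] T [ 0.5958 -0.0855  0.0144] yaw -0.21989959134588993
t 17.0667 changed px at front 583
```

>>> send_rows(
  travel=[
    [0,0,0],
    [0,0,0],
    [0,0,0],
    [0,0,0],
    [0,0,0],
  ],
  angular=[
    [0,0,0.03],
    [0,0,0.06],
    [0,0,0.08],
    [0,0,0.08],
    [0,0,0.08],
  ],
)

```text
t: 17.53
ee_pos: [0.5498, 0.1075, 0.1312]
eef_rot: [0.149, 0.989, 0.0, 0.0]
wrist_force: [1.0, 3.9, 1.0]
width: 0.0089
finger_force: 58.9
```

```bash
python3 st.py
```

```text
[0.5498 0.1075 0.1312] F [1.0166 3.9045 0.9584] T [ 0.8008 -0.1102  0.0582] yaw -0.29862540563441964
t 17.5333 changed px at front 791
```

>>> send_rows(
  travel=[
    [0,0,0],
    [0,0,0],
    [0,0,0],
    [0,0,0],
    [0,0,0],
    [0,0,0],
    [0,0,0],
  ],
  angular=[
    [0,0,0.03],
    [0,0,0.06],
    [0,0,0.08],
    [0,0,0.08],
    [0,0,0.08],
    [0,0,0.08],
    [0,0,0.08],
  ],
)

```text
t: 18.17
ee_pos: [0.5498, 0.1075, 0.1312]
eef_rot: [0.188, 0.982, 0.0, 0.0]
wrist_force: [1.2, 5.2, 0.1]
width: 0.0092
finger_force: 58.9
```

```bash
python3 st.py; python3 -c "
from h import *
a=np.load('side3.npy')[180:330,240:340];b=np.load('s_now.npy')[180:330,240:340]
save('d1',cv2.resize(np.clip(np.hstack([a,b])*1.4,0,255).astype(np.uint8),(800,600)))"
```

```text
[0.5498 0.1075 0.1312] F [1.2261 5.1801 0.141 ] T [ 1.0291 -0.1612  0.0743] yaw -0.37860533245133066
t 18.1667 changed px at front 1081
```

View pics/d1.png

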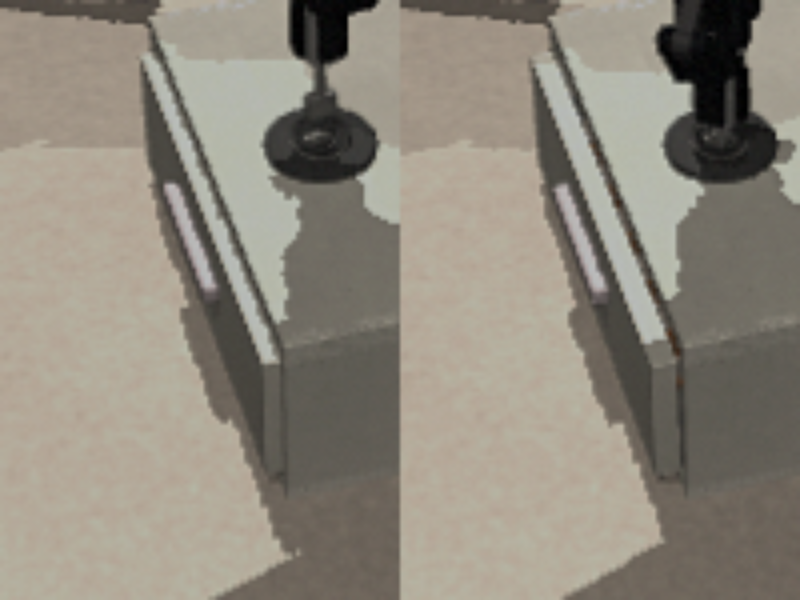

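The drawer has begun to move: the gap behind its front has widened at crop (640,250). I wait a moment and check again.

>>> send_rows(
  travel=[
    [0,0,0],
    [0,0,0],
    [0,0,0],
    [0,0,0],
    [0,0,0],
    [0,0,0],
    [0,0,0],
    [0,0,0],
  ],
  angular=[
    [0,0,0],
    [0,0,0],
    [0,0,0],
    [0,0,0],
    [0,0,0],
    [0,0,0],
    [0,0,0],
    [0,0,0],
  ],
)

```text
t: 18.88
ee_pos: [0.5498, 0.1075, 0.1312]
eef_rot: [0.188, 0.982, 0.0, 0.0]
wrist_force: [1.1, 5.2, 0.9]
width: 0.009
finger_force: 58.9
```

```bash
python3 st.py
```

```text
[0.5498 0.1075 0.1312] F [1.1319 5.1563 0.9226] T [ 1.0378 -0.1827  0.0474] yaw -0.3785832177077388
t 18.8833 changed px at front 1084
```

>>> send_rows(
  travel=[
    [0,0,0],
    [0,0,0],
    [0,0,0],
    [0,0,0],
    [0,0,0],
    [0,0,0],
  ],
  angular=[
    [0,0,0],
    [0,0,0],
    [0,0,0],
    [0,0,0],
    [0,0,0],
    [0,0,0],
  ],
)

```text
t: 19.43
ee_pos: [0.5498, 0.1075, 0.1312]
eef_rot: [0.188, 0.982, 0.0, 0.0]
wrist_force: [0.7, 4.8, 1.1]
width: 0.0091
finger_force: 58.9
```

```bash
python3 st.py
```

```text
[0.5498 0.1075 0.1312] F [0.6928 4.8411 1.0712] T [ 1.0825 -0.1634  0.0572] yaw -0.37856464612539786
t 19.4333 changed px at front 1083
```

>>> send_rows(
  travel=[
    [0.1,0.2,0],
    [0.2,0.4,0],
    [0.2,0.4,0],
    [0.2,0.4,0],
    [0.2,0.4,0],
  ],
  angular=[
    [0,0,0.02],
    [0,0,0.04],
    [0,0,0.06],
    [0,0,0.06],
    [0,0,0.06],
  ],
)

```text
t: 19.9
ee_pos: [0.5498, 0.1077, 0.1312]
eef_rot: [0.218, 0.976, -0.0, 0.0]
wrist_force: [1.1, 3.2, 1.2]
width: 0.0093
finger_force: 59.1
```

```bash
python3 st.py
```

```text
[0.5498 0.1077 0.1312] F [1.1391 3.1855 1.1987] T [ 0.6625 -0.2655  0.078 ] yaw -0.43963689900004327
t 19.9 changed px at front 2759
```

>>> send_rows(
  travel=[
    [0,0,0],
    [0,0,0],
    [0,0,0],
    [0,0,0],
    [0,0,0],
  ],
  angular=[
    [0,0,0.02],
    [0,0,0.04],
    [0,0,0.06],
    [0,0,0.06],
    [0,0,0.06],
  ],
)

```text
t: 20.37
ee_pos: [0.5498, 0.1078, 0.1312]
eef_rot: [0.247, 0.969, 0.0, 0.0]
wrist_force: [1.5, 2.2, 1.3]
width: 0.0093
finger_force: 59.0
```

```bash
python3 st.py
```

```text
[0.5498 0.1078 0.1312] F [1.5373 2.1706 1.3228] T [ 0.6372 -0.3642  0.0671] yaw -0.4998618391904776
t 20.3667 changed px at front 2906
```

The drawer has sprung open. Now I release the key and retreat straight up.

>>> send_rows(
  travel=[
    [0,0,0],
    [0,0,0],
    [0,0,0],
    [0,0,0],
    [0,0,0],
    [0,0,0],
    [0,0,0],
    [0,0,0],
  ],
  angular=[
    [0,0,-0.02],
    [0,0,-0.02],
    [0,0,-0.02],
    [0,0,-0.02],
    [0,0,-0.02],
    [0,0,-0.02],
    [0,0,-0.02],
    [0,0,-0.02],
  ],
  gripper=0.3,
)

```text
t: 21.08
ee_pos: [0.5496, 0.1078, 0.1311]
eef_rot: [0.238, 0.971, -0.0, -0.0]
wrist_force: [-0.7, 0.9, 0.3]
width: 0.0299
finger_force: 0.0
```

>>> send_rows(
  travel=[
    [0,0,-3],
    [0,0,-8],
    [0,0,-16],
    [0,0,-30],
    [0,0,-50],
    [0,0,-75],
    [0,0,-100],
    [0,0,-120],
    [0,0,-130],
    [0,0,-130],
    [0,0,-130],
  ],
  angular=[
    [0,0,0],
    [0,0,0],
    [0,0,0],
    [0,0,0],
    [0,0,0],
    [0,0,0],
    [0,0,0],
    [0,0,0],
    [0,0,0],
    [0,0,0],
    [0,0,0],
  ],
)

```text
t: 22.0
ee_pos: [0.5496, 0.1078, 0.2613]
eef_rot: [0.238, 0.971, 0.0, 0.0]
wrist_force: [-0.1, -0.2, -0.8]
width: 0.0295
finger_force: 0.0
```

```bash
python3 st.py; python3 -c "
from h import *
b=np.load('s_now.npy')[120:330,200:480]
save('d2',cv2.resize(np.clip(b*1.4,0,255).astype(np.uint8),(800,600)))"
```

```text
[0.5496 0.1078 0.2613] F [-0.0929 -0.2147 -0.7804] T [-0.0053  0.0077  0.0261] yaw -0.4797541920046602
t 22.0 changed px at front 3134
```

View pics/d2.png

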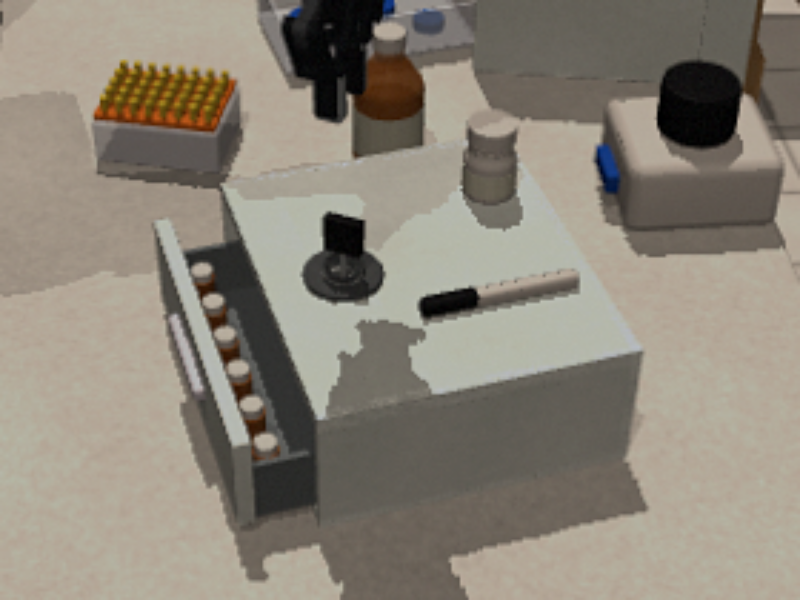

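The drawer stands open at crop (240,370). The key is upright in the lock at (343,250), released and clear of the gripper.

```bash
python3 -c "
from h import *
print(workorder.close_job())"
```

```text
the job is handed in; nothing more can be done
None
```

I put the square-headed key fully home in the lock and turned it clockwise until the drawer sprang open. I then let go of the key, left it upright in the lock, and handed the job in at about 22 s; no verdict came back.

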